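# Right the tipped bottle and hold the lane's follower back for loading

## Task

A small metal bottle has tipped over in the spring-fed bottle lane: stand it upright again in the lane, cap up, between the standing bottles and the spring follower, and let go of it. Then pull the follower back by its upright knob, against its spring, until the knob's centre is level with the thin upright blade of the steel index clip at the lane's edge, and keep it there for loading: finish while still holding the knob. Leave the two standing bottles standing in the lane and do not shove the other things about.

Things in the scene. Friction and masses are not known exactly. Their poses are not given: they have to be found in the camera images.
- lane: fixed bottle lane, 500 mm long: base board 76 mm wide and 8 mm thick with a raised wooden track 46 mm wide on it. Origin: on the work surface under the lane's centreline. z up; y runs along the lane from the follower's end towards the end stop. The lane's floor is at z = 18 mm; its aluminium lips, 37 mm apart inside and 45 mm outside, rise 3 mm above the floor. The lane reaches from y = -260 mm to the end stop at y = +219 mm (stop 63 mm high above the work surface).
- tipped_center (a point): centre of the tipped bottle, an aluminium bottle of 34 mm diameter (straight up to 76 mm from its foot, then a short shoulder) with a black cap of 26 mm diameter, 92 mm long overall, about 0.09 kg; half-way along its axis, 46 mm from its foot. Its y axis points from foot to cap. At the start it lies along the lane with its cap towards the follower.
- bottle_a_center (a point): centre (46 mm above its foot) of the standing bottle nearest the end stop; same kind of bottle; z axis up from foot to cap
- bottle_b_center (a point): centre (46 mm above its foot) of the second standing bottle, between the first one and the tipped bottle; same kind of bottle; z axis up from foot to cap
- knob (a point): on the axis of the follower's upright round black knob, 22 mm diameter, 50 mm above the lane's floor, at grasp height. The knob's straight shaft runs from 19 to 66 mm (its top) above the lane's floor. The follower's dark push plate, 6 mm thick, stands 47 mm towards the end stop from the knob's axis, its top 30 mm above the lane's floor; the ribbon drum between them (31 mm from the knob's axis) is 27 mm high. Axes as the lane's.
- follower (a joint): travel of the follower, in m: 0 at home (towards the bottles), growing as it is pulled away from the bottles and the stop, along the lane's -y; at most 0.11. Its spring pulls it home with about 4 N at home and 8 N at full travel; it snaps home when let go.
- index (a point): centre of the 4 mm thin upright blade of the fixed steel index clip, on the base board's edge on the robot's side (34 mm from the lane's centreline), about 26 mm above the work surface; the blade, 14 mm wide, reaches 41 mm above the work surface. Axes as the lane's. It is 50 to 85 mm along the lane's -y from the knob's home position.
- wax_tin: bystander: round yellowish tin, 67 mm diameter, 30 mm high, loose beside the lane; origin at the centre of its underside
- sanding_block: bystander: brown sanding block, 62 x 110 x 36 mm high, loose beside the lane; origin at the centre of its underside
- wedge_1: bystander: small wooden wedge, 32 x 60 x 22 mm high, loose beside the lane; origin at the centre of its underside
- block_d: bystander: flat wooden block, 35 x 100 x 22 mm high, loose beside the lane; origin at the centre of its underside
- tape_brown: bystander: dark roll of tape lying flat, 64 mm diameter, 19 mm high, loose beside the lane; origin at the centre of its underside

How it is judged (in metres and radians):
On the way, in this order (a step that is already met when the one before it is completed fails the run):
1. the tipped bottle stands upright on the lane's floor between the standing bottles and the follower, let go (angle between tipped_center's own y axis and vertical below 0.1 rad and x of tipped_center in the frame of lane between -0.012 and 0.012 m and y of tipped_center in the frame of lane between -0.075 and 0.13 m and height (world z) of tipped_center between 0.059 and 0.069 m and contact force between the fingers and tipped_bottle below 0.1 N and linear speed of tipped_bottle below 0.03 m/s), for 0.2 s.
2. the follower is pulled back until its knob is level with the index, within 6 mm (y of knob in the frame of index between -0.006 and 0.006 m), for 0.2 s.
At the end, for the whole second after the job is handed in: Fingers still hold the follower (over 3 N) at rest, knob within 6 mm of the index along the lane; the righted bottle stands free on the lane floor, within 0.1 rad of upright and 12 mm of the centreline, between the standing bottles and the follower; these two stand upright on the lane floor (all of step 2 and velocity of joint follower between -0.01 and 0.01 m/s and contact force between the fingers and follower above 3 N and contact force between tipped_bottle and follower below 0.5 N and contact force between the fingers and tipped_bottle below 0.1 N and angle between tipped_center's own y axis and vertical below 0.1 rad and x of tipped_center in the frame of lane between -0.012 and 0.012 m and y of tipped_center in the frame of lane between -0.12 and 0.13 m and height (world z) of tipped_center between 0.059 and 0.069 m and angle between each of bottle_a_center, bottle_b_center's own z axis and vertical below 0.1 rad and height (world z) of each of bottle_a_center, bottle_b_center above 0.059 m); the arm keeps its last pose, push and grip.
It fails at once if a standing bottle is knocked over (angle between any of bottle_a_center, bottle_b_center's own z axis and vertical above 0.7 rad).
It fails at once if a thing beside the lane is shoved more than 40 mm (distance of any of wax_tin, sanding_block, wedge_1, block_d, tape_brown from where it was at the start of the episode above 0.04 m).
It also fails if it takes over 54 s, if anything falls off the work surface, if the arm or the gripper's body presses on something with over 40 N, if the wrist force passes 120 N, or if a joint passes its speed limit or range.

## Robot

A 6-joint arm with a two-finger parallel gripper is mounted at the origin on the work surface; the furniture and walls round the work are solid. World frame = base frame: x ahead of the robot, y to its left, z up, the work surface at z = 0. Lengths are in mm, angles in rad, forces in N, time in s.
With the tool pointing down it reaches from about 300 to 775 mm from the base axis. Payload 14.6 kg.
Tool frame: the origin (TCP) lies midway between the tips of the shut fingers; the grasp point (between the pads) lies 19 mm behind it; z points along the fingers, y is the direction in which the jaws open and shut (so a half turn about z gives the same grasp; the last joint's range is limited). The gripper opens to 94 mm and grips with 3 to 60 N. Pads are 16 mm wide; open, the fingers measure 119 mm over their backs; the gripper's body (75 mm by 177 mm) begins 78 mm behind the grasp point.
Start: joints at [1.141, 0.3, 1.521, -0, 1.321, -0.067], TCP at [195.188, 514.189, 205.446] pointing down, gripper open.
Joint ranges: [-3.03, 3.03], [-0.79, 2.21], [0.23, 2.52], [-1.04, 4.18], [0, 3.07], [-2.55, 2.55]. Speed limits (rad/s): [2.22, 2.22, 2.57, 3.14, 3.14, 3.14].

## Interface

Orientations are given as [roll, pitch, yaw] about the fixed x, y, z axes, in that order (R = Rz(yaw) Ry(pitch) Rx(roll)).
In Python, from plant import env gives the robot as it stands.
- The arm moves only by the shell command python3 -m jog 'ROWS' [FORCE]. ROWS is JSON, a list of rows, each an object with "rotation": the turn, a rotation vector about the tool's x, y, z in rad, a list of three; "translation": the shift along the tool's x, y, z in m, a list of three; "fingers": the opening, from -1 (shut) to 1 (fully open). In form: [{"rotation": [wx, wy, wz], "translation": [dx, dy, dz], "fingers": fingers}, ...]. A call has exactly 5 rows; each row is the pose to reach, as a shift and turn from the pose commanded when the call began, along the tool's axes at that moment; what a row does not reach only later rows make up. A row lasts 1/10 s, in which the tool goes at most 50 mm and 8.59 degrees, less where a joint would pass 70% of its speed; a pose out of reach is approached as far as the arm can. A call with a gripper value outside its range is refused whole. The fingers move at their own pace and stop on an object; FORCE is the grip in N (left out, the last holds). Time passes only in rows, so rows that repeat a pose let the fingers close, or fill a call up. It gives the time, the measured TCP pose, the force and the opening at its end, in the units of the state.
- env.observe(): the state, without advancing time (a new reading comes with each control period).
- env.grab_frame(name): name is "scene" or "top" or "wrist"; returns a dict with "frame" (480x640x3 uint8, blue, green, red), "depth" (480x640 float32, mm along the optical axis (not along the pixel's ray), 0 where there is no reading), "fx", "fy", "cx", "cy" (pixels), "eye" and "attitude" of the camera in the world; the wrist camera has in their place "mount" (4x4, takes a point from camera to tool coordinates, whose origin is the TCP and whose axes are the flange's). Camera axes: x right, y down, z forward; pixel columns grow to the right and rows downward; lengths in mm; the calibration is good to about 2 mm. A picture is of the moment at which its call begins: read the wrist's pose just before it.
- env.sign_off(): hands the job in, once; it reports no verdict.
The state is a dict: "t": time; "joint_positions": joint angles; "qvel": joint speeds; "joint_torque": joint torques, N m; "tcp_pos": TCP position; "orientation": TCP orientation; "wrist_force": force on the tool from outside, world axes, zero at the start; "ft_torque": the same for the moment, N m; "grip_width": opening from 0.0 (shut) to 1.0 (fully open).
Only numpy, scipy, OpenCV 4.12 (cv2) and the standard library are available. Lean on these libraries where they do the work, as an engineer would, in place of code of your own. Each camera call takes 0.05 s, during which the arm holds its last target. There are 200 camera calls.

## Working session

There is one attempt and no reset: what is moved stays moved. The work goes in short steps, Python scripts to look and compute and a shell command to move; the robot and the scene stay as the last step left them, time stands still between calls to the robot, and variables do not carry over. Pictures are saved under pics/ and viewed, about 8 in all and at most 12, crops included, and the job is handed in when it is done.

```bash
ls; mkdir -p pics
cat > h.py <<'E'
import numpy as np,cv2,pickle
from plant import env
from scipy.spatial.transform import Rotation as R
def grab(n):
    s=env.observe(); f=env.grab_frame(n); return s,f
def pts(f,s=None):
    d=f["depth"]; v,u=np.mgrid[:480,:640]
    P=np.stack([(u-f["cx"])/f["fx"]*d,(v-f["cy"])/f["fy"]*d,d],-1).reshape(-1,3)
    if "mount" in f:
        m=np.array(f["mount"]); P=P@m[:3,:3].T+m[:3,3]
        P=P@R.from_euler('xyz',s["orientation"]).as_matrix().T+np.array(s["tcp_pos"])
    else:
        A=np.array(f["attitude"]); 
        A=A if A.shape==(3,3) else R.from_euler('xyz',A).as_matrix()
        P=P@A.T+np.array(f["eye"])
    return P.reshape(480,640,3)
E
python3 - <<'E'
from h import *
s,f=grab("top"); print(s); print({k:v for k,v in f.items() if k not in("frame","depth")})
cv2.imwrite("pics/top.png",f["frame"]); pickle.dump((s,f),open("top.pkl","wb"))
P=pts(f); print(P[240,320],P[100,100],P[400,500])
s,f=grab("scene"); print({k:v for k,v in f.items() if k not in("frame","depth")})
cv2.imwrite("pics/scene.png",f["frame"]);pickle.dump((s,f),open("scene.pkl","wb"))
E
```

```text
pics
{'t': 0.0, 'joint_positions': array([ 1.14142129e+00,  3.00457103e-01,  1.52157758e+00, -4.18533212e-05,
        1.32071352e+00, -6.65883170e-02]), 'qvel': array([ 7.28404555e-04, -1.86016050e-03, -5.90800521e-04,  1.45237362e-03,
        6.58165150e-05,  1.77362676e-04]), 'joint_torque': array([ 8.68230163e-04, -5.31795430e+01, -3.52741170e+01,  7.08779809e-02,
        2.43610900e-02, -6.57323335e-05]), 'tcp_pos': array([195.08061354, 513.95640471, 204.89549597]), 'orientation': array([-3.14043697e+00, -3.64398312e-05,  2.77881630e+00]), 'wrist_force': array([-0.39613835,  0.18663342, -0.55375722]), 'ft_torque': array([ 0.02442278, -0.01721301, -0.02493644]), 'grip_width': 1.0005552845506098}
{'fx': 592.4762592167742, 'fy': 592.4762592167742, 'cx': 321.33865099835424, 'cy': 241.3690082396758, 'eye': array([ 411.15675484,  -67.00346953, 1135.33186475]), 'attitude': array([-3.06095081, -0.0139671 , -1.54676647])}
[501.48217551 -77.50732339  52.36980349] [1031.41620182  669.02098691 -833.03642004] [  66.58454367 -684.35903682 -820.13957593]
{'fx': 519.181636910301, 'fy': 519.181636910301, 'cx': 319.79709009515557, 'cy': 239.10220125019902, 'eye': array([ -40.02234211, -459.49571457,  676.10956074]), 'attitude': array([-2.32271805,  0.00293232, -0.96009005])}
```

View pics/top.png

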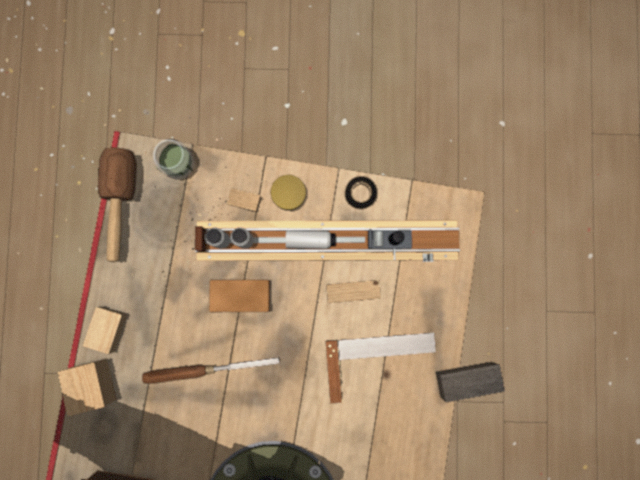

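View pics/scene.png

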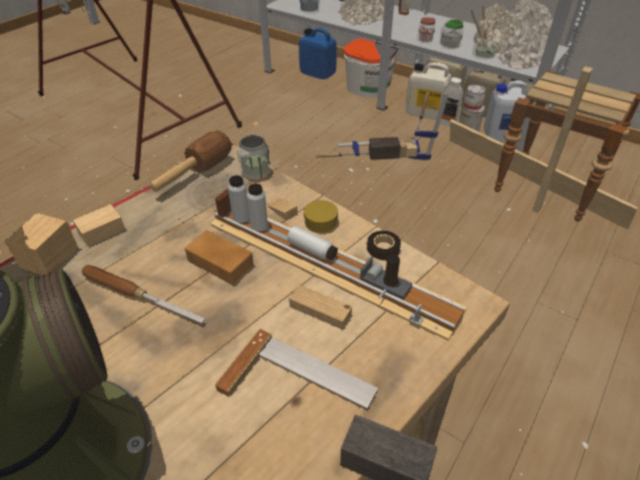

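The top view shows the standing bottles near (215,237) and (241,238), the tipped bottle at u=286–335, v≈240, the knob near (396,238) and the index clip near (428,257). The scene view agrees, with the tipped bottle's cap towards the follower.

Run:
```python
from h import *
s,f=pickle.load(open("top.pkl","rb")); P=pts(f)
# lane frame: points above z 5..12 (base board) and high
roi=(slice(215,268),slice(188,470)); Q=P[roi].reshape(-1,3); 
print("table z",np.median(P[300:330,400:420,2]))
Q=Q[(Q[:,2]>4)&(Q[:,2]<60)]
r=cv2.minAreaRect(Q[:,:2].astype(np.float32)); print("lane rect",r)
def st(name,u0,u1,v0,v1,z0,z1):
    q=P[v0:v1,u0:u1].reshape(-1,3); q=q[(q[:,2]>z0)&(q[:,2]<z1)]
    print(name,len(q),q.mean(0).round(1),q.min(0).round(1),q.max(0).round(1)); return q
st("a",200,228,225,252,95,130); st("b",228,258,225,252,95,130)
q=st("tip",282,340,228,252,36,75); print(cv2.minAreaRect(q[:,:2].astype(np.float32)))
st("knob",380,412,225,250,70,110); st("plate",364,385,225,250,40,60)
st("idx",418,440,250,266,25,60)
s,f=pickle.load(open("scene.pkl","rb")); P=pts(f)
st("a",222,248,170,225,95,130);st("b",246,270,180,230,95,130)
q=st("tip",285,342,222,265,30,75);print(cv2.minAreaRect(q[:,:2].astype(np.float32)))
st("knob",380,405,240,290,50,110); st("idx",405,428,300,330,22,60)
top=pickle.load(open("top.pkl","rb"))[1]["frame"]; sc=f["frame"]
a=cv2.resize(top[215:270,190:470],None,fx=2.85,fy=2.85,interpolation=2); b=cv2.resize(sc[165:340,210:470],None,fx=2.5,fy=2.5,interpolation=2)
c=np.zeros((a.shape[0]+b.shape[0],800,3),np.uint8); c[:a.shape[0],:a.shape[1]]=a; c[a.shape[0]:,:b.shape[1]]=b
cv2.imwrite("pics/c1.png",c)
```

```text
table z -0.17561182515692053
lane rect ((504.1247253417969, -94.91665649414062), (99.97317504882812, 538.1597290039062), 1.4056965112686157)
a 256 [499.  106.9 106.2] [484.1  93.2  95.2] [516.2 122.7 115.5]
b 255 [500.2  63.2 106.1] [485.2  48.   95.1] [517.3  79.4 114.3]
tip 854 [503.2 -58.9  47.9] [ 487.  -105.6   36.1] [520.9 -14.4  58.5]
((504.0993957519531, -60.00133514404297), (33.758338928222656, 90.87569427490234), 0.9403764009475708)
knob 127 [ 508.6 -216.2   83.3] [ 498.7 -227.2   70.8] [ 518.9 -206.5   89.2]
plate 171 [ 508.5 -180.3   44.8] [ 489.9 -192.6   40.2] [ 524.9 -167.4   51.4]
idx 24 [ 476.7 -282.8   37.8] [ 470.3 -284.5   25.2] [ 483.5 -281.6   43.6]
a 205 [495.5 103.9 104. ] [482.9  70.3  95. ] [512.  124.5 110.9]
b 208 [496.8  60.3 104.2] [485.2  47.7  95. ] [513.3  76.8 110.9]
tip 852 [496.1 -62.8  44.1] [ 484.4 -107.1   30.1] [516.7 -13.7  52.8]
((500.3238830566406, -60.378719329833984), (31.27684211730957, 93.49014282226562), 1.3454803228378296)
knob 282 [ 503.1 -219.3   72. ] [ 496.  -228.4   50.2] [ 519.  -206.6   84.7]
idx 55 [ 473.8 -284.8   33.5] [ 467.  -287.2   22.1] [ 485.9 -281.5   42.7]
```

View pics/c1.png

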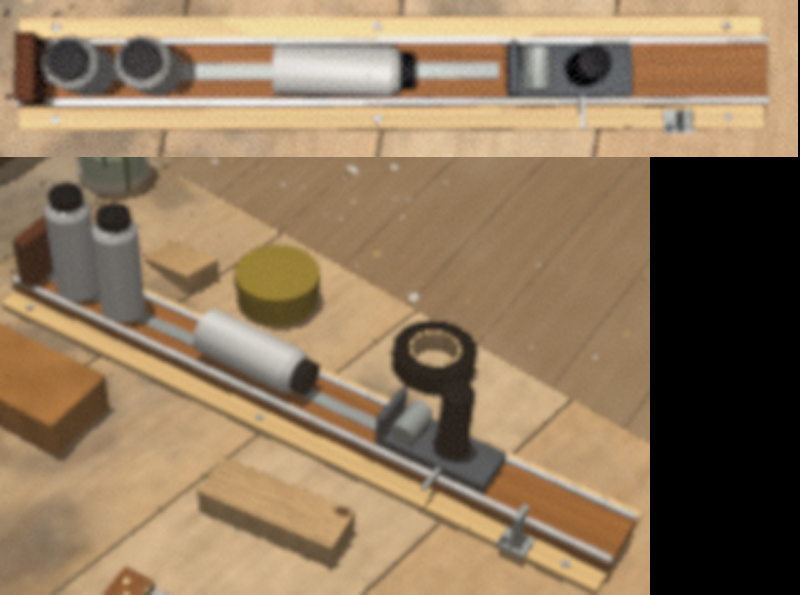

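```bash
cat >> h.py <<'E'
LY=0.028 # lane yaw
L0=np.array([504.6,-95.,0]); LR=R.from_euler('z',LY).as_matrix()
def lane(p): return (np.asarray(p)-L0)@LR
def world(p): return np.asarray(p)@LR.T+L0
def to(pos,th,n=5,s=None):
    """target: TCP world pos, tilt th about tool y from tool-down at lane yaw+90deg"""
    s=s or env.observe()
    R0=R.from_euler('xyz',s["orientation"]); RT=R.from_euler('xyz',[np.pi,0,np.pi/2+LY])*R.from_rotvec([0,th,0])
    t=R0.inv().apply(np.array(pos)-s["tcp_pos"])/1000; w=(R0.inv()*RT).as_rotvec()
    print("t",t.round(4),"w",w.round(4))
def show():
    s=env.observe(); print(s["t"],s["tcp_pos"].round(1),s["orientation"].round(3),"q",s["joint_positions"].round(3),"F",s["wrist_force"].round(1),s["grip_width"])
E
python3 - <<'E'
from h import *
to([506,-120,250],0)
E
```

```text
t [-0.5157 -0.4824 -0.0446] w [-1.00e-03  6.00e-04  1.18e+00]
```

```bash
python3 -m jog '[{"rotation":[0,0,0.06],"translation":[-0.025,-0.024,-0.005],"fingers":1},{"rotation":[0,0,0.14],"translation":[-0.06,-0.056,-0.015],"fingers":1},{"rotation":[0,0,0.22],"translation":[-0.095,-0.089,-0.025],"fingers":1},{"rotation":[0,0,0.3],"translation":[-0.13,-0.122,-0.035],"fingers":1},{"rotation":[0,0,0.38],"translation":[-0.165,-0.155,-0.045],"fingers":1}]'
python3 - <<'E'
from h import *
show();to([506,-120,250],0)
E
```

```text
t: 0.6
tcp_pos: [294.7, 308.9, 250.6]
orientation: [-3.141, -0.0, 2.396]
wrist_force: [1.6, 0.1, -0.2]
grip_width: 0.999
0.6 [294.7 308.9 250.6] [-3.141 -0.     2.396] q [ 0.723 -0.015  1.775 -0.     1.382 -0.102] F [ 1.6  0.1 -0.2] 0.9988798053981409
t [-0.4463 -0.1717  0.0007] w [-2.000e-04  1.000e-04  7.972e-01]
```

```bash
python3 -m jog '[{"rotation":[0,0,0.08],"translation":[-0.044,-0.017,0],"fingers":1},{"rotation":[0,0,0.16],"translation":[-0.088,-0.034,0],"fingers":1},{"rotation":[0,0,0.24],"translation":[-0.132,-0.051,0],"fingers":1},{"rotation":[0,0,0.32],"translation":[-0.176,-0.068,0],"fingers":1},{"rotation":[0,0,0.4],"translation":[-0.22,-0.085,0],"fingers":1}]'
python3 - <<'E'
from h import *
show();to([506,-120,250],0)
E
```

```text
t: 1.1
tcp_pos: [399.3, 97.4, 250.5]
orientation: [3.141, 0.0, 1.995]
wrist_force: [1.0, 0.2, -0.1]
grip_width: 1.0
1.1 [399.3  97.4 250.5] [3.141 0.    1.995] q [ 0.15  -0.053  1.812  0.     1.383 -0.275] F [ 1.   0.2 -0.1] 1.0000626960614323
t [-0.242   0.0076  0.0005] w [ 2.000e-04 -0.000e+00  3.967e-01]
```

```bash
python3 -m jog '[{"rotation":[0,0,0.1],"translation":[-0.05,0.0016,0],"fingers":1},{"rotation":[0,0,0.2],"translation":[-0.1,0.0032,0],"fingers":1},{"rotation":[0,0,0.3],"translation":[-0.15,0.0048,0],"fingers":1},{"rotation":[0,0,0.397],"translation":[-0.2,0.0064,0],"fingers":1},{"rotation":[0,0,0.397],"translation":[-0.242,0.0076,0],"fingers":1}]'
python3 - <<'E'
from h import *
show();s,f=grab("wrist"); print(f["mount"].round(3),f["fx"]); cv2.imwrite("pics/w1.png",f["frame"]); pickle.dump((s,f),open("w1.pkl","wb"))
P=pts(f,s)
for u,v in((100,100),(320,240),(540,400)): print(P[v,u])
E
```

```text
t: 1.6
tcp_pos: [506.8, -120.2, 250.1]
orientation: [-3.141, -0.0, 1.597]
wrist_force: [0.4, 0.7, 0.9]
grip_width: 1.0
1.6 [ 506.8 -120.2  250.1] [-3.141 -0.     1.597] q [-0.303  0.203  1.538 -0.     1.401 -0.33 ] F [0.4 0.7 0.9] 1.0001612274758203
[[-0.00000e+00 -9.57000e-01 -2.89000e-01  8.47240e+01]
 [ 1.00000e+00 -0.00000e+00 -0.00000e+00  9.80000e-02]
 [ 0.00000e+00 -2.89000e-01  9.57000e-01 -1.77714e+02]
 [ 0.00000e+00  0.00000e+00  0.00000e+00  1.00000e+00]] 353.67750108394097
[248.28281667  -6.74633644  -1.68295588]
[ 501.55812471 -160.60400382   16.29411857]
[553.91656353 -91.09313617 362.85441721]
```

View pics/w1.png

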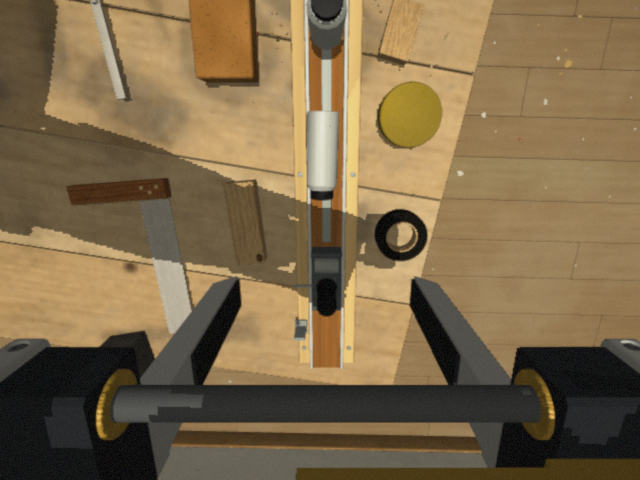

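The wrist view shows the tipped bottle spanning (322,112)–(322,197), the knob top at (326,297) and the index clip at (301,328). The camera sits on the tool's +x side.

Run:
```python
from h import *
s,f=pickle.load(open("w1.pkl","rb")); P=pts(f,s)
def st(name,u0,u1,v0,v1,z0,z1):
    q=P[v0:v1,u0:u1].reshape(-1,3); q=q[(q[:,2]>z0)&(q[:,2]<z1)]
    print(name,len(q),q.mean(0).round(1),q.min(0).round(1),q.max(0).round(1)); return q
q=st("tip",305,340,105,203,40,75); print(cv2.minAreaRect(q[:,:2].astype(np.float32)))
st("tip axis",318,326,150,160,0,99)
for y0,y1 in((108,130),(130,150),(150,170),(170,188)):
    st("seg",305,340,y0,y1,36,75)
q=st("knob",312,342,272,320,76,100); print(cv2.minAreaRect(q[:,:2].astype(np.float32)))
st("plate",312,342,240,270,43,60)
st("idx",290,312,312,345,33,60);st("idxall",290,312,312,345,13,60)
# lips: lane edges at z 18..24
for v in (90,220,350):
    r=P[v,285:365]; print(v,[(p[0].round(0),p[2].round(0)) for p in r[::3]], r[:,1].mean().round(0))
```

```text
tip 2440 [502.  -56.8  47.3] [ 486.4 -106.5   40. ] [517.7 -14.5  52.4]
((502.2423095703125, -60.51474380493164), (31.01355743408203, 91.95069122314453), 0.5092861652374268)
tip axis 80 [501.3 -57.4  50.1] [497.6 -62.1  47.7] [505.1 -52.7  52.2]
seg 593 [501.5 -23.4  46.9] [485.1 -32.3  36.2] [517.9 -14.5  52.1]
seg 628 [501.7 -42.3  46.8] [485.3 -52.8  36. ] [518.3 -32.5  52. ]
seg 618 [501.9 -62.7  46.9] [485.6 -73.9  36.3] [518.4 -52.6  52.2]
seg 533 [501.9 -82.4  46.9] [485.9 -93.1  37.3] [518.4 -73.1  52.4]
knob 321 [ 510.8 -215.7   81.9] [ 500.3 -227.9   76. ] [ 521.1 -206.1   85.1]
((510.8215026855469, -216.9808807373047), (21.204084396362305, 21.0369815826416), 9.61079216003418)
plate 212 [ 510.  -174.2   45. ] [ 493.  -187.9   43. ] [ 526.3 -166.8   47.8]
idx 62 [ 479.1 -283.2   37.7] [ 472.  -286.2   33.2] [ 485.7 -281.2   40.8]
idxall 236 [ 483.2 -280.9   25.3] [ 471.9 -305.    13.2] [ 492.9 -256.4   40.8]
90 [(np.float64(458.0), np.float64(-1.0)), (np.float64(461.0), np.float64(-2.0)), (np.float64(465.0), np.float64(-1.0)), (np.float64(469.0), np.float64(6.0)), (np.float6
[... 2296 characters left out ...]
float64(494.0), np.float64(20.0)), (np.float64(498.0), np.float64(16.0)), (np.float64(502.0), np.float64(16.0)), (np.float64(506.0), np.float64(17.0)), (np.float64(510.0), np.float64(17.0)), (np.float64(514.0), np.float64(15.0)), (np.float64(518.0), np.float64(16.0)), (np.float64(522.0), np.float64(17.0)), (np.float64(526.0), np.float64(17.0)), (np.float64(530.0), np.float64(17.0)), (np.float64(534.0), np.float64(20.0)), (np.float64(539.0), np.float64(6.0)), (np.float64(543.0), np.float64(7.0)), (np.float64(548.0), np.float64(7.0)), (np.float64(552.0), np.float64(5.0)), (np.float64(557.0), np.float64(-1.0)), (np.float64(561.0), np.float64(-2.0)), (np.float64(565.0), np.float64(-1.0))] -320.0
```

Run:
```python
from h import *
for n,isw,vr in(("w1",1,None),("top",0,None)):
    s,f=pickle.load(open(n+".pkl","rb")); P=pts(f,s)
    # board: z in 3..12, both strips; track z>13. bin by y, get edges
    m=(P[...,0]>440)&(P[...,0]<570)&(P[...,1]>-340)&(P[...,1]<115)&(np.abs(P[...,1])<400)
    Q=P[m]; out=[]
    for y in range(-335,110,10):
        q=Q[(Q[:,1]>=y)&(Q[:,1]<y+10)]
        b=q[(q[:,2]>2.5)&(q[:,2]<12)]; t=q[q[:,2]>12.5]
        if len(b)<20: continue
        l=b[b[:,0]<495][:,0]; r=b[b[:,0]>520][:,0]
        if len(l)<5 or len(r)<5: continue
        out.append((y+5,np.percentile(l,1),np.percentile(l,99),np.percentile(r,1),np.percentile(r,99)))
    o=np.array(out); 
    for nm,c in(("outer",(o[:,1]+o[:,4])/2),("inner",(o[:,2]+o[:,3])/2)):
        k=np.abs(c-np.median(c))<12
        p=np.polyfit(o[k,0]+130,c[k],1); rs=c[k]-np.polyval(p,o[k,0]+130); kk=np.abs(rs)<2
        p=np.polyfit(o[k,0][kk]+130,c[k][kk],1); print(n,nm,"x at y=-130:",p[1].round(2),"slope",p[0].round(4),kk.sum(),rs.std().round(2))
    print("widths",np.median(o[:,4]-o[:,1]),np.median(o[:,3]-o[:,2]))
```

```text
w1 outer x at y=-130: 508.9 slope -0.024 13 4.55
w1 inner x at y=-130: 508.58 slope -0.0273 44 0.14
widths 75.61128469265864 47.96545412317897
top outer x at y=-130: 505.46 slope -0.004 30 2.15
top inner x at y=-130: 507.25 slope -0.027 45 0.43
widths 121.35768361349074 47.72395234582285
```

```bash
sed -i 's/^LY=0.028.*/LY=0.027/; s/L0=np.array(\[504.6/L0=np.array([507.05/' h.py
python3 - <<'E'
from h import *
to([503.2,-80,150],0.8)
E
```

```text
t [ 0.0443 -0.0037  0.0994] w [-9.000e-04  8.009e-01 -3.000e-04]
```

```bash
python3 -m jog '[{"rotation":[0,0.12,0],"translation":[0.01,0,0.01],"fingers":1},{"rotation":[0,0.25,0],"translation":[0.02,-0.002,0.03],"fingers":1},{"rotation":[0,0.38,0],"translation":[0.03,-0.004,0.05],"fingers":1},{"rotation":[0,0.51,0],"translation":[0.04,-0.004,0.07],"fingers":1},{"rotation":[0,0.64,0],"translation":[0.044,-0.004,0.08],"fingers":1}]'
python3 - <<'E'
from h import *
show();to([503.2,-69.5,100],0.8)
E
```

```text
t: 2.15
tcp_pos: [500.6, -73.1, 169.4]
orientation: [-3.141, -0.646, 1.601]
wrist_force: [-0.4, 0.8, 0.2]
grip_width: 0.998
2.15 [500.6 -73.1 169.4] [-3.141 -0.646  1.601] q [-0.502  0.407  1.597  0.546  1.513 -0.671] F [-0.4  0.8  0.2] 0.9983817528538248
t [-0.039   0.0027  0.0576] w [-0.0028  0.1541  0.0026]
```

```bash
python3 -m jog '[{"rotation":[0,0.08,0],"translation":[-0.01,0.001,0.015],"fingers":1},{"rotation":[-0.003,0.154,0.002],"translation":[-0.02,0.002,0.03],"fingers":1},{"rotation":[-0.003,0.154,0.002],"translation":[-0.03,0.0027,0.045],"fingers":1},{"rotation":[-0.003,0.154,0.002],"translation":[-0.039,0.0027,0.0576],"fingers":1},{"rotation":[-0.003,0.154,0.002],"translation":[-0.039,0.0027,0.0576],"fingers":1}]'
python3 - <<'E'
from h import *
show();to([503.2,-69.5,28.7],0.8)
s,f=grab("wrist"); cv2.imwrite("pics/w2.png",f["frame"])
E
```

```text
t: 2.65
tcp_pos: [503.0, -70.0, 99.5]
orientation: [-3.14, -0.794, 1.598]
wrist_force: [0.1, 0.3, 0.2]
grip_width: 1.002
2.65 [503.  -70.   99.5] [-3.14  -0.794  1.598] q [-0.541  0.567  1.613  0.646  1.485 -0.804] F [0.1 0.3 0.2] 1.0021036596325625
t [-0.0501  0.0003  0.05  ] w [-0.0019  0.0065  0.0001]
```

View pics/w2.png

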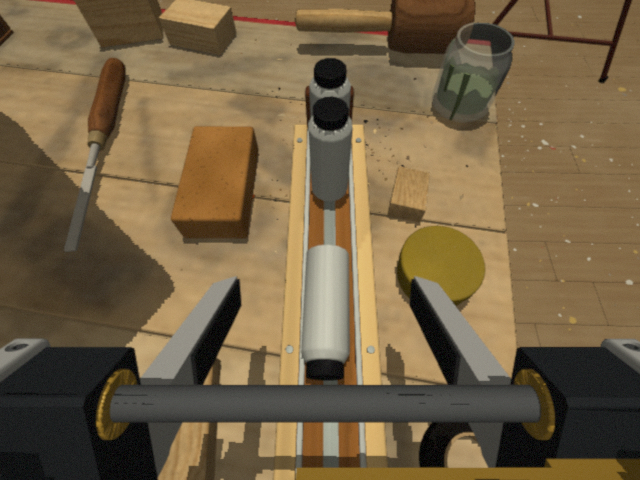

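The bottle lies at u≈326, midway between the fingers, with its cap at (325,368). I'll descend.

```bash
python3 -m jog '[{"rotation":[-0.002,0.006,0],"translation":[-0.012,0,0.012],"fingers":0.2},{"rotation":[-0.002,0.006,0],"translation":[-0.025,0,0.025],"fingers":0.2},{"rotation":[-0.002,0.006,0],"translation":[-0.037,0,0.037],"fingers":0.2},{"rotation":[-0.002,0.006,0],"translation":[-0.045,0,0.045],"fingers":0.2},{"rotation":[-0.002,0.006,0],"translation":[-0.05,0,0.05],"fingers":0.2}]' 25
python3 - <<'E'
from h import *
show();to([503.2,-69.5,28.7],0.8)
E
```

```text
t: 3.2
tcp_pos: [503.3, -69.8, 28.8]
orientation: [3.14, -0.801, 1.598]
wrist_force: [-0.3, -0.0, 0.1]
grip_width: 0.618
3.2 [503.3 -69.8  28.8] [ 3.14  -0.801  1.598] q [-0.543  0.686  1.625  0.663  1.385 -0.887] F [-0.3 -0.   0.1] 0.6181129681589471
t [ 0.0001 -0.0001  0.0003] w [ 0.0013 -0.0007  0.0001]
```

```bash
python3 -m jog '[{"rotation":[0,0,0],"translation":[0,0,0],"fingers":-1},{"rotation":[0,0,0],"translation":[0,0,0],"fingers":-1},{"rotation":[0,0,0],"translation":[0,0,0],"fingers":-1},{"rotation":[0,0,0],"translation":[0,0,0],"fingers":-1},{"rotation":[0,0,0],"translation":[0,0,0],"fingers":-1}]' 30
python3 - <<'E'
from h import *
show();to([506,-90,120],0.8)
E
```

```text
t: 3.7
tcp_pos: [503.9, -70.2, 30.7]
orientation: [3.137, -0.8, 1.6]
wrist_force: [0.4, -1.0, 2.8]
grip_width: 0.349
3.7 [503.9 -70.2  30.7] [ 3.137 -0.8    1.6  ] q [-0.543  0.683  1.624  0.663  1.387 -0.886] F [ 0.4 -1.   2.8] 0.3490335472968897
t [ 0.0502  0.0019 -0.0764] w [0.003  0.0004 0.0016]
```

```bash
python3 -m jog '[{"rotation":[0,0,0],"translation":[0.005,0,-0.006],"fingers":-1},{"rotation":[0,0,0],"translation":[0.011,0,-0.013],"fingers":-1},{"rotation":[0,0,0],"translation":[0.018,0,-0.02],"fingers":-1},{"rotation":[0,0,0],"translation":[0.025,0,-0.029],"fingers":-1},{"rotation":[0,0,0],"translation":[0.029,0,-0.033],"fingers":-1}]' 35
python3 - <<'E'
from h import *
show();to([506,-100,150],0.3)
s,f=grab("scene"); a=f["frame"][150:350,200:480]; s,f=grab("wrist"); cv2.imwrite("pics/x3.png",np.hstack([cv2.resize(a,(560,400)),cv2.resize(f["frame"][220:460,200:440],(240,240)).repeat(1,0) if 0 else cv2.copyMakeBorder(f["frame"][220:460,200:440],0,160,0,0,0)]))
E
```

```text
t: 4.2
tcp_pos: [504.0, -73.9, 75.5]
orientation: [3.136, -0.799, 1.601]
wrist_force: [0.1, -0.4, -1.5]
grip_width: 0.355
4.2 [504.  -73.9  75.5] [ 3.136 -0.799  1.601] q [-0.549  0.61   1.614  0.652  1.454 -0.838] F [ 0.1 -0.4 -1.5] 0.3545784214995967
t [ 0.0351  0.0016 -0.0707] w [ 0.0038 -0.4991  0.0011]
```

View pics/x3.png

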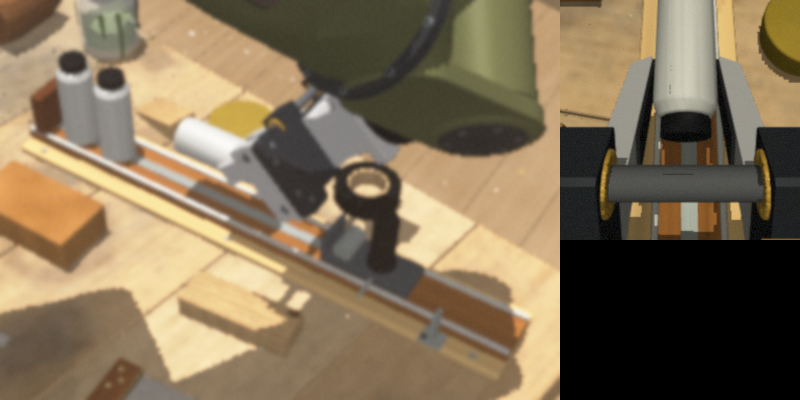

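The scene view shows the bottle lifted and held level by the fingers. Now I'll raise it and rotate.

```bash
python3 -m jog '[{"rotation":[0,-0.05,0],"translation":[0.01,0,-0.02],"fingers":-1},{"rotation":[0.001,-0.15,0],"translation":[0.02,0,-0.04],"fingers":-1},{"rotation":[0.002,-0.27,0],"translation":[0.03,0,-0.06],"fingers":-1},{"rotation":[0.003,-0.39,0],"translation":[0.036,0.001,-0.075],"fingers":-1},{"rotation":[0.004,-0.5,0],"translation":[0.04,0.001,-0.085],"fingers":-1}]'
python3 - <<'E'
from h import *
show();to(world([0,-30,180]),-0.25)
E
```

```text
t: 4.8
tcp_pos: [505.7, -107.2, 163.4]
orientation: [3.14, -0.295, 1.599]
wrist_force: [0.6, -0.0, -1.4]
grip_width: 0.35
4.8 [ 505.7 -107.2  163.4] [ 3.14  -0.295  1.599] q [-0.419  0.329  1.613  0.273  1.338 -0.528] F [ 0.6 -0.  -1.4] 0.3500553162881721
t [-0.0123  0.0017 -0.0211] w [ 0.0012 -0.5446  0.0007]
```

```bash
python3 -m jog '[{"rotation":[0,-0.1,0],"translation":[-0.003,0,-0.004],"fingers":-1},{"rotation":[0,-0.22,0],"translation":[-0.006,0,-0.008],"fingers":-1},{"rotation":[0,-0.34,0],"translation":[-0.009,0.001,-0.013],"fingers":-1},{"rotation":[0.001,-0.46,0],"translation":[-0.012,0.0017,-0.018],"fingers":-1},{"rotation":[0.001,-0.545,0],"translation":[-0.0123,0.0017,-0.021],"fingers":-1}]'
python3 - <<'E'
from h import *
show();to(world([0,-35,180]),-0.77)
E
```

```text
t: 5.3
tcp_pos: [507.6, -124.2, 178.7]
orientation: [-3.14, 0.249, 1.6]
wrist_force: [-0.1, -0.3, -1.3]
grip_width: 0.353
5.3 [ 507.6 -124.2  178.7] [-3.14   0.249  1.6  ] q [-0.185  0.242  1.679 -0.264  1.18  -0.118] F [-0.1 -0.3 -1.3] 0.35329187026221287
t [-0.0059  0.0002  0.0001] w [-2.000e-04 -5.206e-01  2.400e-03]
```

```bash
python3 -m jog '[{"rotation":[0,-0.1,0],"translation":[-0.001,0,0],"fingers":-1},{"rotation":[0,-0.21,0],"translation":[-0.002,0,0],"fingers":-1},{"rotation":[0,-0.32,0.001],"translation":[-0.004,0,0],"fingers":-1},{"rotation":[0,-0.43,0.002],"translation":[-0.005,0,0],"fingers":-1},{"rotation":[0,-0.52,0.002],"translation":[-0.006,0,0],"fingers":-1}]'
python3 - <<'E'
from h import *
show();to(world([0,-35,150]),-0.77)
s,f=grab("scene"); pickle.dump((s,f),open("s4.pkl","wb")); a=f["frame"][100:340,200:500]; s,f=grab("top"); pickle.dump((s,f),open("t4.pkl","wb"));cv2.imwrite("pics/x4.png",np.hstack([cv2.resize(a,(500,400)),cv2.resize(f["frame"][180:300,280:370],(300,400))]))
E
```

```text
t: 5.8
tcp_pos: [507.6, -129.8, 179.6]
orientation: [-3.14, 0.769, 1.599]
wrist_force: [1.3, 0.0, -0.7]
grip_width: 0.354
5.8 [ 507.6 -129.8  179.6] [-3.14   0.769  1.599] q [ 0.043  0.315  1.755 -0.83   1.23   0.372] F [ 1.3  0.  -0.7] 0.3535793390078185
t [0.0205 0.0004 0.0214] w [-0.0004 -0.0009  0.0011]
```

View pics/x4.png

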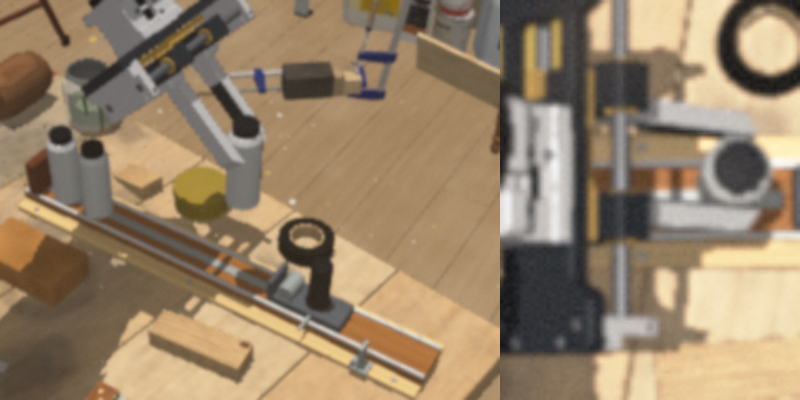

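The bottle is now held upright, cap up, over the lane. The standing bottles are untouched. I'll measure its axis.

```bash
cat >> h.py <<'E'
from scipy.optimize import least_squares
def cyl(P,box,zr,r=17):
    q=P.reshape(-1,3); (x0,x1,y0,y1)=box
    q=q[(q[:,0]>x0)&(q[:,0]<x1)&(q[:,1]>y0)&(q[:,1]<y1)&(q[:,2]>zr[0])&(q[:,2]<zr[1])]; zc=sum(zr)/2
    def res(p):
        a=np.array([p[2],p[3],1]); a/=np.linalg.norm(a); w=q-[p[0],p[1],zc]
        return np.linalg.norm(w-np.outer(w@a,a),axis=1)-r
    o=least_squares(res,[q[:,0].mean()+8,q[:,1].mean()+8,0,0],loss='soft_l1'); return o.x,len(q),np.abs(res(o.x)).mean(),zc,q[:,2].min()
E
python3 - <<'E'
from h import *
s,f=pickle.load(open("s4.pkl","rb")); P=pts(f)[180:240,330:372]
print(f["depth"][205,347],P[25,17])
q=P.reshape(-1,3); 
b=(480,530,-160,-103)
print(cyl(P,b,(118,165))); print("z hist",np.histogram(q[(q[:,0]>470)&(q[:,0]<540)&(q[:,1]>-160)&(q[:,1]<-90)][:,2],bins=range(80,240,10)))
s,f=pickle.load(open("t4.pkl","rb")); P=pts(f)[215:245,335:370].reshape(-1,3)
c=P[(P[:,2]>200)]; print("cap top",c.mean(0),c.min(0),c.max(0),len(c))
E
```

```text
803.84674 [ 493.80479377 -135.41598121  165.4900275 ]
(array([ 5.05725722e+02, -1.25165982e+02,  8.59095457e-05, -9.55428212e-03]), 432, np.float64(0.7014803767621053), 141.5, np.float64(122.12022159101559))
z hist (array([  0,   0,   0,   0,  74,  94,  99, 112,  99,  93, 129, 181, 196,
        11,   0]), array([ 80,  90, 100, 110, 120, 130, 140, 150, 160, 170, 180, 190, 200,
       210, 220, 230]))
cap top [ 504.54212045 -118.8874243   221.30178626] [ 411.15675484 -140.79539828  200.035338  ] [ 530.06170775  -67.00346953 1135.33186475] 443
```

Run:
```python
from h import *
to(world([0,-35,88]),-0.773)
```

```text
t [0.0619 0.0013 0.0655] w [-0.0024 -0.0069  0.0044]
```

```bash
python3 -m jog '[{"rotation":[0,0,0],"translation":[0.012,0,0.013],"fingers":-1},{"rotation":[0,0,0],"translation":[0.025,0,0.027],"fingers":-1},{"rotation":[0,0,0],"translation":[0.04,0,0.042],"fingers":-1},{"rotation":[0,0,0],"translation":[0.054,0,0.057],"fingers":-1},{"rotation":[0,0,0],"translation":[0.062,0,0.0655],"fingers":-1}]'
python3 - <<'E'
from h import *
show();to(world([0,-35,83]),-0.773)
s,f=grab("scene"); P=pts(f)
b=(480,535,-160,-103)
print(cyl(P,b,(35,75)))
q=P.reshape(-1,3); q=q[(q[:,0]>480)&(q[:,0]<535)&(q[:,1]>-150)&(q[:,1]<-103)]; print(np.histogram(q[:,2],bins=range(10,130,5)))
s,f=grab("wrist"); cv2.imwrite("pics/w5.png",f["frame"])
E
```

```text
t: 6.4
tcp_pos: [507.1, -131.2, 88.3]
orientation: [-3.138, 0.762, 1.599]
wrist_force: [1.2, -0.1, -1.1]
grip_width: 0.355
6.4 [ 507.1 -131.2   88.3] [-3.138  0.762  1.599] q [ 0.038  0.457  1.809 -0.887  1.099  0.527] F [ 1.2 -0.1 -1.1] 0.35471557972918905
t [0.0046 0.0009 0.003 ] w [-0.0031 -0.0106  0.0005]
(array([ 5.05043540e+02, -1.26351194e+02,  7.40645539e-03,  1.96880765e-03]), 324, np.float64(0.6882892220795153), 55.0, np.float64(35.04307926061574))
(array([ 67, 285,  34,   0,  24,  41,  36,  45,  41,  37,  42,  43,  39,
        43,  32,  29,  28,  55,  56,  88, 100,  85, 182]), array([ 10,  15,  20,  25,  30,  35,  40,  45,  50,  55,  60,  65,  70,
        75,  80,  85,  90,  95, 100, 105, 110, 115, 120, 125]))
```

View pics/w5.png

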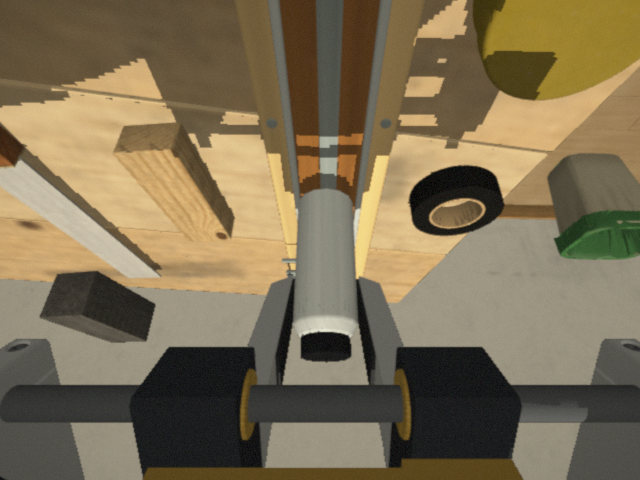

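The foot is about 14 mm above the floor, and the bottle hangs slightly left of the lane's centre in this view. I'll quantify that.

Run:
```python
from h import *
s,f=grab("wrist"); P=pts(f,s)
L=P.reshape(-1,3); L=(L-L0)@LR
m=(np.abs(L[:,0])<60)&(L[:,1]>10)&(L[:,1]<90)
q=L[m]
for z0,z1,n in((13.5,30,"track+lips"),(19.5,30,"lips")):
    k=q[(q[:,2]>z0)&(q[:,2]<z1)]
    for y in range(10,90,20):
        kk=k[(k[:,1]>=y)&(k[:,1]<y+20)][:,0]
        if len(kk)>10: print(n,y,np.percentile(kk,[1,99]).round(1),(np.percentile(kk,[1,99]).mean()).round(2))
B=L[(np.abs(L[:,0])<30)&(L[:,1]>-60)&(L[:,1]<0)]
for z in range(28,70,6):
    kk=B[(B[:,2]>z)&(B[:,2]<z+6)]
    if len(kk)>10: print("bottle",z,len(kk),np.percentile(kk[:,0],[1,99]).round(1),np.percentile(kk[:,0],[1,99]).mean().round(2),kk[:,1].max().round(1))
print(lane(s["tcp_pos"]))
p,*_=cyl(L.reshape(480,640,3),(-25,25,-60,5),(38,66)); print("cyl lane",p)
```

```text
track+lips 10 [-21.6  22.2] 0.33
track+lips 30 [-21.6  22.2] 0.32
track+lips 50 [-21.6  59.3] 18.84
track+lips 70 [-21.5  59.6] 19.05
lips 10 [-21.7  22.4] 0.35
lips 30 [-21.8  22.5] 0.37
lips 50 [-21.8  59.9] 19.03
lips 70 [-21.6  59.9] 19.18
bottle 28 165 [-16.9  15.2] -0.84 -13.9
bottle 34 458 [-16.6  15.1] -0.77 -13.3
bottle 40 472 [-17.1  15.5] -0.8 -13.7
bottle 46 500 [-16.8  15.3] -0.75 -13.9
bottle 52 521 [-16.6  15.7] -0.46 -13.8
bottle 58 546 [-16.9  15.4] -0.75 -13.8
bottle 64 562 [-16.7  15.3] -0.67 -13.5
[ -0.98062665 -36.18941987  88.57881103]
cyl lane [-109.76544104   -1.12810494  305.49366619   -3.77301184]
```

```bash
python3 -m jog '[{"rotation":[0,0,0],"translation":[0.001,0.0011,0.001],"fingers":-1},{"rotation":[0,0,0],"translation":[0.0035,0.0011,0.0036],"fingers":-1},{"rotation":[0,0,0],"translation":[0.0062,0.0011,0.0065],"fingers":-1},{"rotation":[0,0,0],"translation":[0.0076,0.0011,0.0079],"fingers":-1},{"rotation":[0,0,0],"translation":[0.0076,0.0011,0.0079],"fingers":-1}]'
python3 - <<'E'
from h import *
show();print(lane(env.observe()["tcp_pos"]))
E
```

```text
t: 7.05
tcp_pos: [508.6, -130.9, 78.4]
orientation: [-3.14, 0.765, 1.599]
wrist_force: [-0.1, -0.2, -0.7]
grip_width: 0.352
7.05 [ 508.6 -130.9   78.4] [-3.14   0.765  1.599] q [ 0.039  0.477  1.809 -0.899  1.086  0.547] F [-0.1 -0.2 -0.7] 0.3524371214030164
[  0.57502187 -35.90190774  78.44398892]
```

Now down in 1 mm steps per row, watching the force.

```bash
python3 -m jog '[{"rotation":[0,0,0],"translation":[0.0005,0,0.0005],"fingers":-1},{"rotation":[0,0,0],"translation":[0.001,0,0.001],"fingers":-1},{"rotation":[0,0,0],"translation":[0.0014,0,0.0014],"fingers":-1},{"rotation":[0,0,0],"translation":[0.0018,0,0.0018],"fingers":-1},{"rotation":[0,0,0],"translation":[0.0018,0,0.0018],"fingers":-1}]'
python3 - <<'E'
from h import *
show();s,f=grab("wrist"); P=pts(f,s); L=((P.reshape(-1,3)-L0)@LR)
B=L[(np.abs(L[:,0])<30)&(L[:,1]>-60)&(L[:,1]<-5)]; print(np.histogram(B[:,2],bins=range(10,60,3)))
E
```

```text
t: 7.55
tcp_pos: [508.6, -130.9, 76.1]
orientation: [-3.14, 0.765, 1.598]
wrist_force: [0.6, 0.4, -0.8]
grip_width: 0.349
7.55 [ 508.6 -130.9   76.1] [-3.14   0.765  1.598] q [ 0.039  0.481  1.81  -0.901  1.083  0.552] F [ 0.6  0.4 -0.8] 0.3486997841014833
(array([   0,   89, 1294,  717,  224,  229,  241,  239,  253,  242,  265,
        265,  264,  275,  279,  294]), array([10, 13, 16, 19, 22, 25, 28, 31, 34, 37, 40, 43, 46, 49, 52, 55, 58]))
```

```bash
python3 -m jog '[{"rotation":[0,0,0],"translation":[0.0005,0,0.0005],"fingers":-1},{"rotation":[0,0,0],"translation":[0.001,0,0.001],"fingers":-1},{"rotation":[0,0,0],"translation":[0.0014,0,0.0014],"fingers":-1},{"rotation":[0,0,0],"translation":[0.0014,0,0.0014],"fingers":-1},{"rotation":[0,0,0],"translation":[0.0014,0,0.0014],"fingers":-1}]'
python3 - <<'E'
from h import *
show();s,f=grab("scene"); P=pts(f); print(cyl(P,(480,535,-160,-103),(35,68)))
q=P.reshape(-1,3); q=q[(q[:,0]>480)&(q[:,0]<535)&(q[:,1]>-150)&(q[:,1]<-103)]; print(np.histogram(q[:,2],bins=range(10,60,3)))
E
```

```text
t: 8.1
tcp_pos: [508.7, -130.8, 74.2]
orientation: [-3.14, 0.765, 1.598]
wrist_force: [0.4, -0.8, 1.7]
grip_width: 0.35
8.1 [ 508.7 -130.8   74.2] [-3.14   0.765  1.598] q [ 0.04   0.485  1.81  -0.902  1.081  0.555] F [ 0.4 -0.8  1.7] 0.34988611995292385
(array([ 5.06720542e+02, -1.26182948e+02, -1.06049512e-02, -4.62523810e-03]), 255, np.float64(0.7583600461222197), 51.5, np.float64(35.30186503484276))
(array([ 28,  56, 161,  72,  25,  18,  24,  26,  21,  22,  24,  23,  27,
        21,  29,  22]), array([10, 13, 16, 19, 22, 25, 28, 31, 34, 37, 40, 43, 46, 49, 52, 55, 58]))
```

```bash
python3 -m jog '[{"rotation":[0,0,0],"translation":[0.0004,0,0.0004],"fingers":-1},{"rotation":[0,0,0],"translation":[0.0004,0,0.0004],"fingers":-1},{"rotation":[0,0,0],"translation":[0.0004,0,0.0004],"fingers":-0.2},{"rotation":[0,0,0],"translation":[0.0004,0,0.0004],"fingers":-0.1},{"rotation":[0,0,0],"translation":[0.0004,0,0.0004],"fingers":0.1}]'
python3 - <<'E'
from h import *
show();s,f=grab("scene"); P=pts(f); print(cyl(P,(480,535,-160,-103),(35,68)))
s,f=grab("wrist"); cv2.imwrite("pics/w6.png",np.hstack([f["frame"][:,100:540]]))
E
```

```text
t: 8.65
tcp_pos: [508.7, -130.8, 73.5]
orientation: [-3.14, 0.765, 1.598]
wrist_force: [-0.0, -0.3, 0.2]
grip_width: 0.502
8.65 [ 508.7 -130.8   73.5] [-3.14   0.765  1.598] q [ 0.04   0.486  1.81  -0.903  1.08   0.557] F [-0.  -0.3  0.2] 0.5019576871077513
(array([ 5.06462962e+02, -1.25838132e+02,  1.52081375e-03,  1.85403713e-02]), 237, np.float64(0.7278430055192313), 51.5, np.float64(35.108386076560464))
```

View pics/w6.png

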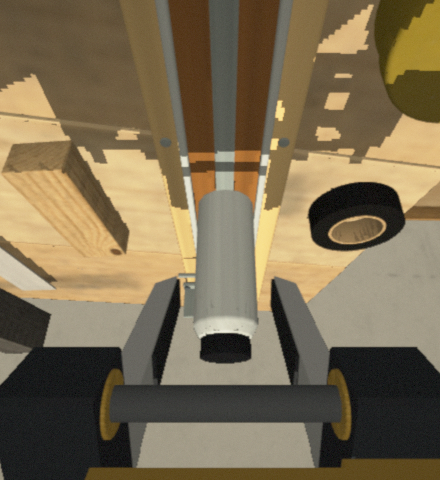

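```bash
python3 -m jog '[{"rotation":[0,0,0],"translation":[0,0,-0.006],"fingers":0.1},{"rotation":[0,0,0],"translation":[0,0,-0.02],"fingers":0.15},{"rotation":[0,0,0],"translation":[0,0,-0.04],"fingers":0.2},{"rotation":[0,0,0],"translation":[0,0,-0.06],"fingers":0.2},{"rotation":[0,0,0],"translation":[0,0,-0.08],"fingers":0.2}]'
python3 - <<'E'
from h import *
show();s,f=grab("scene"); P=pts(f); print(cyl(P,(480,535,-160,-103),(35,88)))
to(world([0,-60,220]),-0.3)
E
```

```text
t: 9.25
tcp_pos: [507.3, -74.1, 132.7]
orientation: [-3.141, 0.765, 1.598]
wrist_force: [0.2, -0.9, -0.5]
grip_width: 0.6
9.25 [507.3 -74.1 132.7] [-3.141  0.765  1.598] q [ 0.15   0.4    1.763 -0.816  1.232  0.51 ] F [ 0.2 -0.9 -0.5] 0.600373416006929
(array([ 5.06686684e+02, -1.26018712e+02,  3.49311451e-03, -4.21481573e-03]), 433, np.float64(0.6313328002892847), 61.5, np.float64(35.54410098419203))
t [-0.1184 -0.0017 -0.0045] w [ 0.0028  0.4642 -0.0005]
```

```bash
python3 -m jog '[{"rotation":[0,0.05,0],"translation":[-0.02,0,-0.02],"fingers":0.2},{"rotation":[0,0.15,0],"translation":[-0.05,0,-0.025],"fingers":0.2},{"rotation":[0,0.25,0],"translation":[-0.08,-0.001,-0.02],"fingers":0.2},{"rotation":[0.001,0.36,0],"translation":[-0.1,-0.0015,-0.01],"fingers":0.2},{"rotation":[0.002,0.464,0],"translation":[-0.118,-0.0017,-0.0045],"fingers":0.2}]'
python3 - <<'E'
from h import *
show();to(world([0,-122,150]),0)
E
```

```text
t: 9.8
tcp_pos: [508.0, -158.1, 217.8]
orientation: [3.141, 0.297, 1.597]
wrist_force: [0.4, 1.0, -0.5]
grip_width: 0.596
9.8 [ 508.  -158.1  217.8] [3.141 0.297 1.597] q [-0.226  0.215  1.627 -0.305  1.238 -0.161] F [ 0.4  1.  -0.5] 0.5963582378414366
t [-0.0365  0.0008  0.0821] w [ 1.000e-04  2.971e-01 -6.000e-04]
```

```bash
python3 -m jog '[{"rotation":[0,0.09,0],"translation":[-0.012,0,0.015],"fingers":0.2},{"rotation":[0,0.19,0],"translation":[-0.024,0,0.035],"fingers":0.2},{"rotation":[0,0.297,0],"translation":[-0.036,0.0008,0.055],"fingers":0.2},{"rotation":[0,0.297,0],"translation":[-0.0365,0.0008,0.075],"fingers":0.2},{"rotation":[0,0.297,0],"translation":[-0.0365,0.0008,0.082],"fingers":0.2}]'
python3 - <<'E'
from h import *
show();to(world([0.2,-122,48.5]),0)
s,f=grab("wrist"); cv2.imwrite("pics/w7.png",f["frame"])
E
```

```text
t: 10.3
tcp_pos: [509.1, -217.2, 147.1]
orientation: [-3.137, 0.003, 1.595]
wrist_force: [-0.8, -0.2, 0.1]
grip_width: 0.599
10.3 [ 509.1 -217.2  147.1] [-3.137e+00  3.000e-03  1.595e+00] q [-0.467  0.363  1.577 -0.005  1.204 -0.489] F [-0.8 -0.2  0.1] 0.5988676096393587
t [0.0005 0.0019 0.0986] w [-0.0049  0.0028 -0.0031]
```

View pics/w7.png

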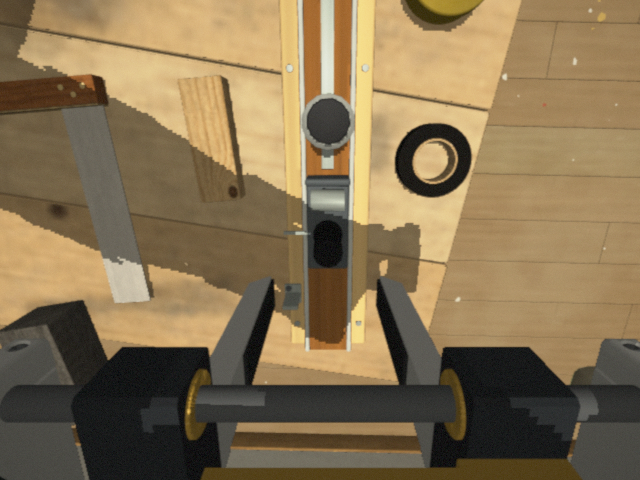

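The bottle stands centred in the lane at (328,120). The knob at (328,242) is between the fingers, and the clip is at (292,295). I'll descend onto the knob.

```bash
python3 - <<'E'
from h import *
s,f=grab("wrist"); P=pts(f,s); L=((P.reshape(-1,3)-L0)@LR).reshape(P.shape)
q=L[215:275,305:350].reshape(-1,3);k=q[q[:,2]>78]; print("knob top",k.mean(0).round(1),k.min(0).round(1),k.max(0).round(1),len(k))
q=L[275:312,275:305].reshape(-1,3);k=q[(q[:,2]>30)&(q[:,2]<60)]; print("idx",k.mean(0).round(1),k.min(0).round(1),k.max(0).round(1),len(k))
print(lane(s["tcp_pos"]))
E
python3 -m jog '[{"rotation":[-0.002,0,0],"translation":[0,0.001,0.02],"fingers":0.2},{"rotation":[-0.004,0.002,0],"translation":[0,0.0015,0.045],"fingers":0.2},{"rotation":[-0.004,0.002,0],"translation":[0.0005,0.0015,0.07],"fingers":0.2},{"rotation":[-0.004,0.002,0],"translation":[0.0005,0.0015,0.09],"fingers":0.2},{"rotation":[-0.004,0.002,0],"translation":[0.0005,0.0015,0.0985],"fingers":0.2}]'
```

```text
knob top [   0.5 -119.8   86.4] [  -9.6 -133.    78.1] [ 11.  -36.4 324.4] 686
idx [ -33.  -187.2   36.6] [ -40.2 -190.1   30. ] [ -26.3 -185.6   40.5] 136
[  -1.1261906  -121.64900047  146.98432526]
t: 10.9
tcp_pos: [511.2, -215.3, 49.8]
orientation: [3.141, 0.002, 1.598]
wrist_force: [0.2, 0.0, -0.0]
grip_width: 0.6
```

```bash
python3 -m jog '[{"rotation":[0,0,0],"translation":[-0.001,0,0.0005],"fingers":-1},{"rotation":[0,0,0],"translation":[-0.001,0,0.0005],"fingers":-1},{"rotation":[0,0,0],"translation":[-0.001,0,0.0005],"fingers":-1},{"rotation":[0,0,0],"translation":[-0.001,0,0.0005],"fingers":-1},{"rotation":[0,0,0],"translation":[-0.001,0,0.0005],"fingers":-1}]' 50
python3 - <<'E'
from h import *
show(); print(lane(env.observe()["tcp_pos"]))
E
```

```text
t: 11.4
tcp_pos: [510.7, -217.6, 50.4]
orientation: [-3.142, 0.002, 1.596]
wrist_force: [-5.4, 0.7, 13.3]
grip_width: 0.226
11.4 [ 510.7 -217.6   50.4] [-3.142e+00  2.000e-03  1.596e+00] q [-0.468  0.487  1.652 -0.002  1.002 -0.492] F [-5.4  0.7 13.3] 0.22609833917215386
[   0.30227704 -122.62033563   50.37520237]
```

```bash
python3 -m jog '[{"rotation":[0,0,0],"translation":[-0.004,0,-0.001],"fingers":-1},{"rotation":[0,0,0],"translation":[-0.012,0,-0.001],"fingers":-1},{"rotation":[0,0,0],"translation":[-0.022,0,-0.001],"fingers":-1},{"rotation":[0,0,0],"translation":[-0.032,0,-0.001],"fingers":-1},{"rotation":[0,0,0],"translation":[-0.038,0,-0.001],"fingers":-1}]' 50
python3 - <<'E'
from h import *
show(); print(lane(env.observe()["tcp_pos"]))
E
```

```text
t: 11.9
tcp_pos: [511.6, -255.2, 50.5]
orientation: [-3.141, 0.0, 1.596]
wrist_force: [-3.0, 5.5, -1.0]
grip_width: 0.224
11.9 [ 511.6 -255.2   50.5] [-3.141  0.     1.596] q [-5.270e-01  5.190e-01  1.601e+00 -1.000e-03  1.022e+00 -5.520e-01] F [-3.   5.5 -1. ] 0.2244093104939621
[   0.25562214 -160.29994939   50.4909632 ]
```

```bash
python3 -m jog '[{"rotation":[0,0,0],"translation":[-0.006,0,0],"fingers":-1},{"rotation":[0,0,0],"translation":[-0.015,0,0],"fingers":-1},{"rotation":[0,0,0],"translation":[-0.023,0,0],"fingers":-1},{"rotation":[0,0,0],"translation":[-0.027,0,0],"fingers":-1},{"rotation":[0,0,0],"translation":[-0.027,0,0],"fingers":-1}]' 50
python3 - <<'E'
from h import *
show(); print(lane(env.observe()["tcp_pos"]))
A=[]
for n in("scene","top","wrist"):
    s,f=grab(n); pickle.dump((s,f),open("e_%s.pkl"%n,"wb")); A.append(f["frame"])
cv2.imwrite("pics/end.png",np.vstack([np.hstack([cv2.resize(A[0][160:350,200:490],(400,262)),cv2.resize(A[1][200:280,380:470],(350,300))[:262]]),cv2.copyMakeBorder(cv2.resize(A[2],(430,322)),0,0,0,320,0)]))
E
```

```text
t: 12.4
tcp_pos: [512.4, -282.0, 50.5]
orientation: [-3.141, 0.0, 1.596]
wrist_force: [-2.0, 5.9, -0.8]
grip_width: 0.226
12.4 [ 512.4 -282.    50.5] [-3.141  0.     1.596] q [-0.566  0.544  1.561 -0.     1.037 -0.591] F [-2.   5.9 -0.8] 0.22553040722961046
[   0.28298133 -187.12187836   50.53194051]
```

View pics/end.png

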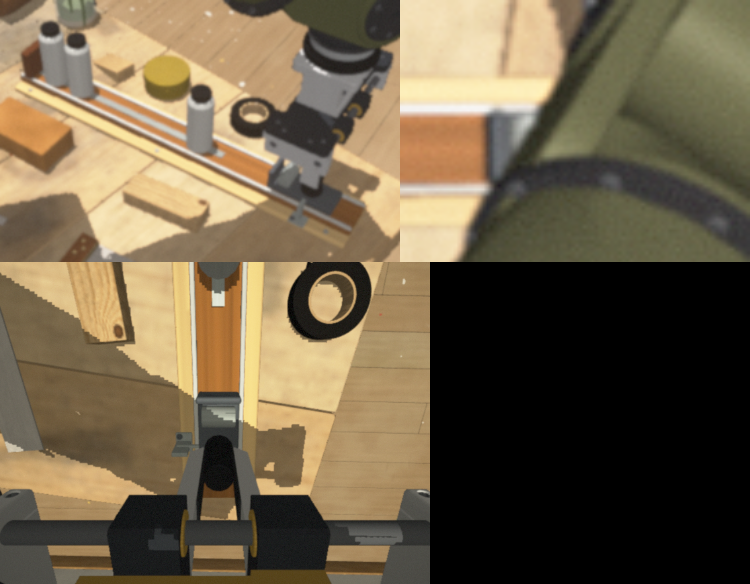

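All three bottles stand, and the fingers hold the knob near the clip. I'll check the offset numerically.

Run:
```python
from h import *
def ld(n):
    s,f=pickle.load(open(n+".pkl","rb")); return ((pts(f,s).reshape(-1,3)-L0)@LR)
def rep(nm,L,x0,x1,y0,y1,z0,z1):
    k=L[(L[:,0]>x0)&(L[:,0]<x1)&(L[:,1]>y0)&(L[:,1]<y1)&(L[:,2]>z0)&(L[:,2]<z1)]
    if len(k): print(nm,len(k),k.mean(0).round(1),"y",np.percentile(k[:,1],[1,50,99]).round(1))
W0,W,T0,T,S0,S=[ld(n) for n in("w1","e_wrist","top","e_top","scene","e_scene")]
for nm,a,b in(("wrist",W0,W),("scene",S0,S)):
    print(nm)
    rep("knob0",a,-9,13,-145,-105,76,88); rep("knob1",b,-9,13,-205,-174,76,88)
    rep("plate0",a,-15,15,-90,-62,40,50); rep("plate1",b,-15,15,-160,-125,40,50)
    rep("idx0",a,-42,-25,-200,-175,28,45); rep("idx1",b,-42,-25,-200,-175,28,45)
print("top"); rep("plate0",T0,-15,-5,-90,-62,40,50); rep("plate1",T,-15,-5,-160,-125,40,50)
s,f=pickle.load(open("e_scene.pkl","rb")); print(cyl(pts(f),(480,535,-160,-103),(35,88)))
```

```text
wrist
knob0 314 [   0.7 -120.7   81.9] y [-132.2 -120.1 -111.6]
knob1 1751 [   1.4 -184.3   81.9] y [-195.7 -183.9 -175.5]
plate0 285 [  0.4 -79.9  43.7] y [-90.  -76.9 -72.1]
plate1 1748 [   0.2 -148.    43.6] y [-159.7 -150.3 -136.3]
idx0 85 [ -33.1 -187.1   35.7] y [-190.1 -186.7 -185.5]
idx1 333 [ -33.1 -187.2   36.3] y [-190.  -186.6 -185.9]
scene
knob0 98 [  -2.1 -123.    82.3] y [-133.1 -122.7 -112. ]
plate0 89 [ -0.9 -80.   44. ] y [-89.5 -77.7 -72.2]
plate1 127 [  -1.9 -149.4   43.8] y [-159.9 -151.4 -137.2]
idx0 27 [ -35.8 -188.7   37.6] y [-190.6 -189.3 -185.7]
idx1 31 [ -36.6 -188.8   37.1] y [-190.4 -189.2 -186.1]
top
plate0 31 [-10.2 -81.1  44.7] y [-89.9 -82.7 -72.7]
plate1 21 [ -10.1 -138.7   45.8] y [-141.6 -139.1 -136.2]
(array([ 5.06660501e+02, -1.25964141e+02,  1.83204646e-04,  1.86798422e-03]), 443, np.float64(0.6539937337775047), 61.5, np.float64(35.048361242547344))
```

```bash
python3 -m jog '[{"rotation":[0,0,0],"translation":[-0.0007,0,0],"fingers":-1},{"rotation":[0,0,0],"translation":[-0.0015,0,0],"fingers":-1},{"rotation":[0,0,0],"translation":[-0.0015,0,0],"fingers":-1},{"rotation":[0,0,0],"translation":[-0.0015,0,0],"fingers":-1},{"rotation":[0,0,0],"translation":[-0.0015,0,0],"fingers":-1}]' 50
python3 - <<'E'
from h import *
show(); s=env.observe(); print(lane(s["tcp_pos"]),s["qvel"].round(4))
s,f=grab("wrist"); L=((pts(f,s).reshape(-1,3)-L0)@LR)
k=L[(abs(L[:,0]-2)<11)&(abs(L[:,1]+188)<16)&(abs(L[:,2]-82)<6)]; print(np.percentile(k[:,1],[1,99]))
s,f=grab("scene"); P=pts(f); print(cyl(P,(480,535,-160,-103),(35,88)),cyl(P,(475,530,40,85),(40,88)),cyl(P,(475,530,86,125),(40,88)))
print(env.sign_off())
E
```

```text
t: 13.05
tcp_pos: [512.4, -283.0, 50.5]
orientation: [-3.141, 0.0, 1.596]
wrist_force: [-1.9, 6.5, -1.7]
grip_width: 0.222
13.05 [ 512.4 -283.    50.5] [-3.141  0.     1.596] q [-0.567  0.545  1.56  -0.     1.037 -0.593] F [-1.9  6.5 -1.7] 0.22242469779654792
[   0.27495667 -188.12347861   50.51429832] [-0.0014 -0.0018 -0.0017  0.0019  0.0004 -0.0004]
[-197.04930812 -176.94044092]
(array([ 5.06661904e+02, -1.25963686e+02, -1.66513982e-03,  6.15728568e-03]), 439, np.float64(0.6614911242160415), 61.5, np.float64(35.1376953598118)) (array([ 5.01153930e+02,  6.46537436e+01,  9.98439144e-04, -9.93109461e-04]), 360, np.float64(0.7884158680460069), 64.0, np.float64(40.17582687766617)) (array([4.99840560e+02, 1.09229907e+02, 4.71585315e-03, 1.52823669e-02]), 351, np.float64(0.8623552785835497), 64.0, np.float64(40.21478040620059))
the job is handed in; nothing more can be done
None
```

I stood the tipped bottle upright in the lane, cap up, and let go of it. I then gripped the follower's knob, pulled it back to the index clip and handed the job in while still holding it. The robot's clock read about 13 s, against the 54 s limit.

**Last checks before hand-in:**
- **Knob and index:** the knob's centre measured about −187.0 mm along the lane and the index blade about −187.2 to −188, so they are roughly 1 mm apart (limit 6 mm). The arm was at rest and the spring pulled on it with about 6.5 N. The grip was set to 50 N.
- **Righted bottle:** it stands within 0.01 rad of upright and did not move while I pulled the follower. The wrist view showed it centred in the lane.
- **Standing bottles:** both are within about 0.02 rad of upright.
- **Things beside the lane:** they look unmoved in the pictures, but I did not measure their positions.

**Disagreement:** the cameras differ from each other by 1–2 mm on absolute positions. No check failed.

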